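# Leak test: seat the cap and hold the pump's piston rod at its groove

### The job

Get the suction pump ready for a leak test of the grey flanged cap: first seat the cap flat in the round pocket of the pump's base, open rim and flange down, and let go of it. Then draw the pump's piston rod straight up by its black knob, about 30 mm, until the groove turned in the rod is level with the top of the pump body; do not pull the rod out of its bore or leave it wedged sideways. The program finishes while still holding the knob there, with the cap still seated; leave the other things on the bench alone.

Things in the scene. Friction and masses are not known exactly. Their poses are not given: they have to be found in the camera images.
- pump: Suction pump fixed to the worktop: aluminium base 96 mm (x) by 210 mm (y), grey square body at its -y end, round pocket at its +y end, 120 mm apart. Origin: on the worktop, midway between bore and pocket; x points away from the dial gauge on the body's front, z up. Base top 26 mm high round the pocket, 22 mm elsewhere; a thin pipe up to 44 mm high runs between, 50 mm from the pocket's centre.
- pocket (a point): Centre of the flat floor of the pump's round pocket: 58 mm diameter, 6 mm deep, floor 20 mm above the worktop. Axes as the pump's.
- bore_top (a point): Centre of the mouth of the pump's bore, in the top of the grey pump body (60 x 60 mm, top 82 mm above the worktop; dial on its front, 31 to 73 mm high). The bore is vertical, 19.5 mm across, 60 mm deep. Axes as the pump's.
- rod: The pump's piston rod, loose in the bore by 1.5 mm on the diameter: steel shaft 18 mm across, 80 mm long, on top a black round knob 28 mm across, 30 mm tall; about 0.15 kg. Origin at its foot's centre, z along it to the knob. It starts all the way in (20 mm of shaft shows). A groove 28 to 32 mm above the foot starts hidden in the bore. Only rubbing and gravity hold it: let go, it drops back.
- rod_knob (a point): Centre of the rod's knob, 95 mm above the rod's foot (117 mm above the worktop at the start). The knob reaches 15 mm above and below this point.
- rod_foot (a point): Centre of the rod's foot; 60 mm below bore_top at the start, 30 mm below it when the groove's middle is level with the body's top.
- cap: Grey round cap, 30 mm tall, closed on top, open below: a cylinder 40 mm across with a flange 54 mm across and 5 mm thick round the open rim at the bottom; about 50 g. Origin at the centre of the rim's plane, z up through the closed top. It starts on the worktop at the robot's right, rim down. Seated, its origin lies on the pocket's floor, its top 50 mm above the worktop.
- timer: Bystander: small white bench timer, 62 x 62 x 18 mm; origin under its centre.
- tape_roll: Bystander: roll of tape lying flat, 62 mm across, 19 mm tall; origin under its centre.
- petri_dish: Bystander: petri dish, 59 mm across, 13 mm tall; origin under its centre.
- weigh_cup: Bystander: open metal cup, 58 mm across, 52 mm tall; origin under its centre.
- beaker_100: Bystander: glass beaker, 53 mm across, 70 mm tall; origin under its centre.
- felt_pen: Bystander: felt pen lying flat, 134 mm long, 14 mm wide; origin under its centre.
Not all that is in view belongs to the job. Leave any orange look-alike of the rod alone.

How it is judged (in metres and radians):
On the way:
1. the cap is seated in the pocket, rim down, and let go (horizontal distance between cap and pocket below 0.004 m and z of cap in the frame of pocket between -0.004 and 0.0025 m and angle between cap's own z axis and vertical below 0.06 rad and contact force between cap and the fingers below 0.1 N), for 0.2 s.
At the end, for the whole second after the job is handed in: The cap lies flat, rim down, on the pocket's floor (within 4 mm of its centre and 2.5 mm of its floor, tilt under 0.06 rad), untouched by the fingers. The fingers hold the rod (over 1 N) still, drawn up 24 to 36 mm, upright in its bore within 0.06 rad and pressing on the pump with less than 12 N (all of step 1 and z of rod_foot in the frame of bore_top between -0.036 and -0.024 m and horizontal distance between rod_foot and bore_top below 0.004 m and angle between the z axis of rod and the z axis of pump, either way round below 0.06 rad and contact force between rod and the fingers above 1 N and contact force between rod and pump below 12 N and linear speed of rod below 0.01 m/s); the arm keeps its last pose, push and grip.
It fails at once if the rod is drawn more than 8 mm before the cap is in its pocket (z of rod_foot in the frame of bore_top above -0.052 m and (horizontal distance between cap and pocket above 0.006 m or z of cap in the frame of pocket above 0.006 m)).
It fails at once if the rod is pulled out of its bore (more than 55 mm) (z of rod_foot in the frame of bore_top above -0.005 m).
It fails at once if a bystander is moved more than 30 mm (distance of any of timer, tape_roll, petri_dish, weigh_cup, beaker_100, felt_pen from where it was at the start of the episode above 0.03 m).
It also fails if it takes over 48 s, if anything falls off the work surface, if the arm or the gripper's body presses on something with over 40 N, if the wrist force passes 120 N, or if a joint passes its speed limit or range.

### The arm

A 6-joint arm with a two-finger parallel gripper is mounted at the origin on a cart in front of the work surface, level with it; the furniture and walls round the work are solid. World frame = base frame: x ahead of the robot, y to its left, z up, the work surface at z = 0. Lengths are in m, angles in degrees, forces in N, time in s.
With the tool pointing down it reaches from about 0.325 to 0.75 m from the base axis. Payload 7.6 kg.
Tool frame: the origin (TCP) lies at the very end of the fingers, on their centre line; the grasp point (between the pads) lies 19 mm behind it; x points along the fingers, y is the direction in which the jaws open and shut, and the axes are right-handed (so a half turn about x gives the same grasp; the last joint's range is limited). The gripper opens to 85 mm and grips with 20 to 120 N. Pads are 22 mm wide; open, the fingers measure 114 mm over their backs; the gripper's body (76 mm by 85 mm) begins 54 mm behind the grasp point. The pads swing forward as they close: fully open they stand 13 mm farther back than shut.
Start: joints at [-67.684, 2.991, 80.254, -0, 96.75, -4.028], TCP at [0.233, -0.47, 0.203] pointing down, gripper open.
Joint ranges: [-166.34, 166.34], [-52.06, 124.39], [6.96, 135.62], [-60.46, 240.46], [14.63, 156.25], [-167.68, 167.68]. Speed limits (degrees/s): [147.25, 147.25, 172.46, 180, 180, 180].

### API

Orientations are given as a 3x3 rotation matrix whose columns are the frame's x, y, z axes.
In Python, from station import bot gives the robot as it stands.
- The arm moves only by the tool apply_moves, never from a script. Its arguments are lists of equal length, an entry for each row: "linear": the shift along the tool's x, y, z in cm, a list of three; "spin": the turn about the tool's x in degrees; "gripper": the closure, from 0 (fully open) to 1 (shut). A call has 1 to 20 rows; each row is the pose to reach, as a shift and turn from the pose commanded when the call began, along the tool's axes at that moment; what a row does not reach only later rows make up. A row lasts 1/8 s, in which the tool goes at most 62.5 mm and 10.7 degrees, less where a joint would pass 70% of its speed; a pose out of reach is approached as far as the arm can. A call with a gripper value outside its range is refused whole. The fingers move at their own pace and stop on an object; "squeeze" is the grip in N (left out, the last holds). Time passes only in rows, so rows that repeat a pose let the fingers close. It gives the time, the measured TCP pose, the force and the opening at its end, in the units of the state.
- bot.get_state(): the state, without advancing time (a new reading comes with each control period).
- bot.capture(name): name is "scene" or "side" or "wrist"; returns a dict with "pixels" (420x560x3 uint8, red, green, blue), "depth" (420x560 float32, m along the optical axis (not along the pixel's ray), 0 where there is no reading), "fx", "fy", "cx", "cy" (pixels), "k1" (the pictures are not rectified: a ray, as slopes to the right and down, at radius r is drawn at 1 + k1 r^2 times it, then the intrinsics apply), "rvec" (rotation vector, rad) and "tvec" (3), from world to camera coordinates, as OpenCV has them. Camera axes: x right, y down, z forward; pixel columns grow to the right and rows downward; lengths in m; the calibration is good to about 2 mm. A picture is of the moment at which its call begins.
- bot.close_job(): hands the job in, once; it reports no verdict.
The state is a dict: "clock": time; "qpos": joint angles; "joint_velocities": joint speeds; "joint_efforts": joint torques, N m; "ee_pos": TCP position; "eef_rot": TCP orientation; "contact_force": force on the tool from outside, world axes, zero at the start; "torque": the same for the moment, N m; "finger_gap": finger opening in m.
Only numpy, scipy, OpenCV 4.12 (cv2) and the standard library are available. Lean on these libraries where they do the work, as an engineer would, in place of code of your own. Each camera call takes 0.05 s, during which the arm holds its last target.

## Working session

There is one attempt and no reset: what is moved stays moved. The work goes in short steps, Python scripts to look and compute and a tool call to move; the robot and the scene stay as the last step left them, time stands still between calls to the robot, and variables do not carry over. Pictures are saved under pics/ and viewed, and the job is handed in when it is done.

Besides the shell and the picture viewer there is one more tool, called after ">>>" by a JSON object that holds its "op" and its "data", one argument or row to a line. apply_moves: Moves the arm, as the interface text tells. Its arguments: {"type":"object","properties":{"linear":{"type":"array"},"spin":{"type":"array"},"gripper":{"type":"array"},"squeeze":{"type":"number"}},"required":["linear","spin","gripper"]}

```bash
ls; mkdir -p pics; cat > h.py <<'E'
import numpy as np, cv2
from station import bot
def cap(n,f):
    c=bot.capture(n); cv2.imwrite(f'pics/{f}.png',c['pixels'][:,:,::-1]); np.save(f'pics/{f}.npy',c,allow_pickle=True); return c
def load(f): return np.load(f'pics/{f}.npy',allow_pickle=True).item()
def ray(c,u,v):
    K=np.array([[c['fx'],0,c['cx']],[0,c['fy'],c['cy']],[0,0,1.]])
    p=cv2.undistortPoints(np.array([[[u,v]]],float),K,np.array([c['k1'],0,0,0.]))[0,0]
    R=cv2.Rodrigues(np.array(c['rvec'],float))[0]; t=np.array(c['tvec'],float).ravel()
    return R,t,np.array([p[0],p[1],1.])
def atz(c,u,v,z):
    R,t,d=ray(c,u,v); o=-R.T@t; w=R.T@d; return o+w*(z-o[2])/w[2]
def atd(c,u,v):
    R,t,d=ray(c,u,v); return R.T@(d*c['depth'][int(round(v)),int(round(u))]-t)
def cloud(c):
    K=np.array([[c['fx'],0,c['cx']],[0,c['fy'],c['cy']],[0,0,1.]])
    h,w=c['depth'].shape; uu,vv=np.meshgrid(np.arange(w),np.arange(h))
    p=cv2.undistortPoints(np.stack([uu,vv],-1).reshape(-1,1,2).astype(float),K,np.array([c['k1'],0,0,0.]))[:,0]
    D=c['depth'].reshape(-1,1); R=cv2.Rodrigues(np.array(c['rvec'],float))[0]; t=np.array(c['tvec'],float).ravel()
    P=(np.hstack([p,np.ones((len(p),1))])*D-t)@R
    P[D[:,0]==0]=np.nan
    return P.reshape(h,w,3)
def proj(c,P):
    K=np.array([[c['fx'],0,c['cx']],[0,c['fy'],c['cy']],[0,0,1.]])
    return cv2.projectPoints(np.atleast_2d(P).astype(float),np.array(c['rvec'],float),np.array(c['tvec'],float),K,np.array([c['k1'],0,0,0.]))[0][:,0]
E
python3 - <<'E'
from h import *
for n in ['scene','side','wrist']:
    c=cap(n,n+'0'); print(n,c['fx'],c['k1'],c['rvec'],c['tvec'])
s=bot.get_state()
for k,v in s.items(): print(k,np.round(v,4).tolist())
E
```

```text
pics
scene 448.7673012220824 0.0230587186330616 [ 0.9698279  -2.4365622   1.05922578] [0.40353915 0.31963997 0.95855584]
side 542.3940644365856 -0.10505950174409179 [ 0.4021671  -2.67330219  1.28873794] [0.5209206  0.16753454 1.58277092]
wrist 317.3078393418297 -0.01741196870926644 [-2.42155174  1.50232271  0.25379616] [-0.52371363 -0.0431734   0.38190844]
clock 0.15
qpos [-67.6851, 3.0222, 80.2971, -0.0018, 96.7503, -4.0284]
joint_velocities [-0.108, -0.1449, -0.1136, -0.0828, -0.1133, 0.0602]
joint_efforts [0.0008, -38.1953, -36.0424, -0.0001, 0.0046, 0.0001]
ee_pos [0.2329, -0.4702, 0.2019]
eef_rot [[-0.0005, 0.4437, -0.8962], [0.0011, -0.8962, -0.4437], [-1.0, -0.0012, -0.0001]]
contact_force [-0.0839, -0.6561, 0.2526]
torque [0.0306, 0.045, -0.0082]
finger_gap 0.0851
```

View pics/scene0.png

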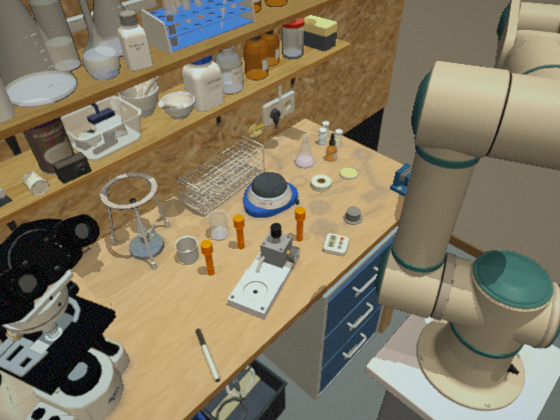

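View pics/side0.png

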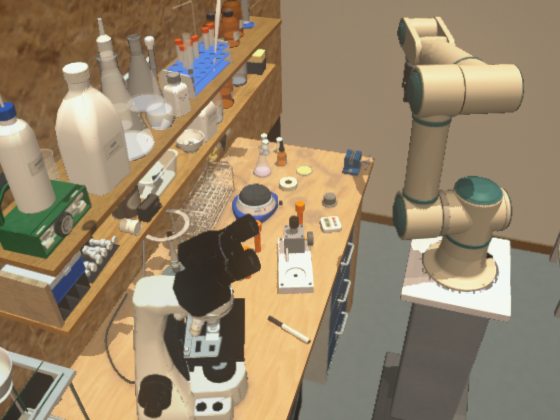

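View pics/wrist0.png

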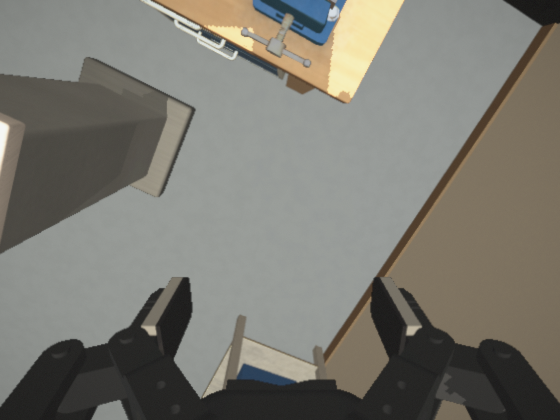

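The scene view shows the cap at about (353,214), the black knob at (276,231), the pump body at (280,247) and the pocket at (255,291). There are orange look-alike rods at (207,255), (239,230) and (300,222). I'll enlarge this area.

```bash
python3 - <<'E'
from h import *
c=load('scene0'); im=c['pixels'][:,:,::-1]
cv2.imwrite('pics/s_crop.png',cv2.resize(im[200:320,220:380],None,fx=5,fy=5,interpolation=cv2.INTER_CUBIC))
c2=load('side0'); im=c2['pixels'][:,:,::-1]
cv2.imwrite('pics/d_crop.png',cv2.resize(im[180:300,230:350],None,fx=5,fy=5,interpolation=cv2.INTER_CUBIC))
E
```

```text
(no output)
```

View pics/s_crop.png

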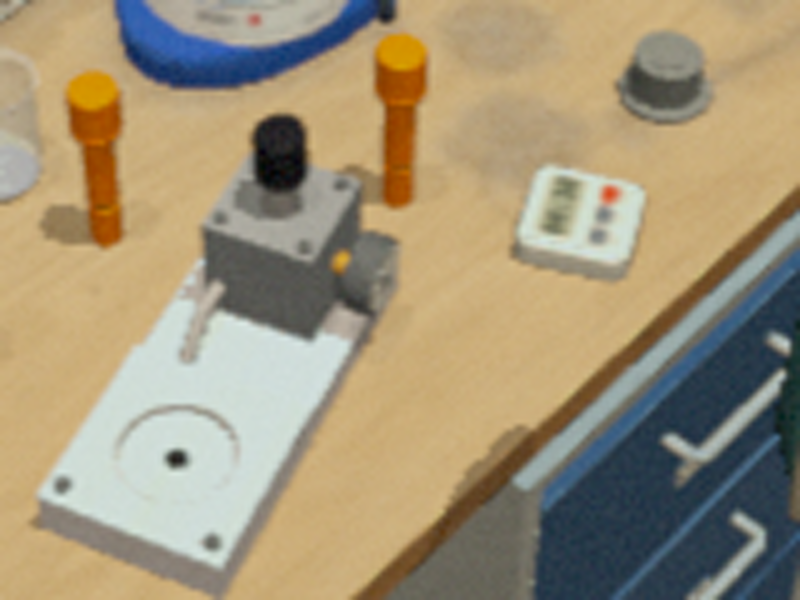

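View pics/d_crop.png

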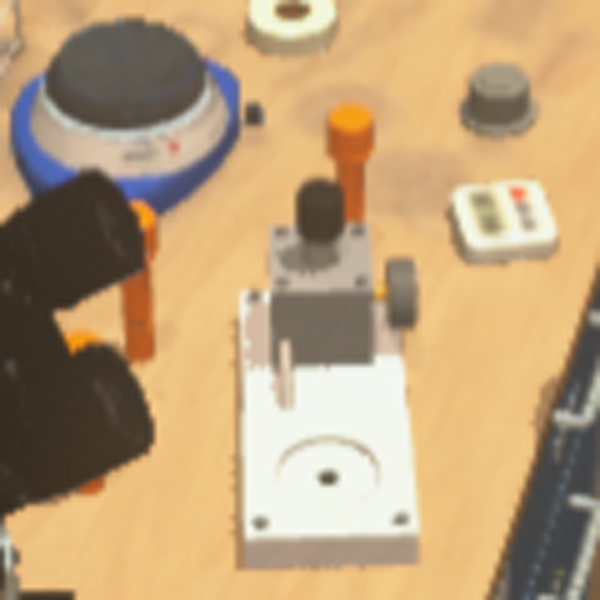

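```bash
python3 - <<'E'
from h import *
S=load('scene0');D=load('side0')
def s(x,y): return 220+(x+.5)/5-.5,200+(y+.5)/5-.5
def d(x,y): return 230+(x+.5)/5-.5,180+(y+.5)/5-.5
pts={'pocket':((177,458),(328,478),.020),'knobtop':((279,128),(320,193),.132),'captop':((668,53),(500,76),.030),
'capbotL':((620,92),(463,108),.004),'capbotR':((711,92),(536,108),.004),
'timer':((590,215),(503,210),.018),'orangeR':((400,52),(350,115),.110)}
for k,(a,b,z) in pts.items():
    print(k,'scene',np.round(atz(S,*s(*a),z),4),'side',np.round(atz(D,*d(*b),z),4),'depth',np.round(atd(S,*s(*a)),4),np.round(atd(D,*d(*b)),4))
# pump corners at z=.026
print('screwL s',atz(S,*s(62,485),.026)[:2],'screwR',atz(S,*s(212,542),.026)[:2])
print('screwL d',atz(D,*d(260,523),.026)[:2],'screwR',atz(D,*d(401,519),.026)[:2])
for p in [(205,222),(305,247),(360,184)]: print('body',atz(S,*s(*p),.082)[:2], atd(S,*s(*p)))
# cloud fits
for n,c in (('S',S),('D',D)):
    P=cloud(c).reshape(-1,3)
    # cap cylinder top
    m=(abs(P[:,2]-.03)<.004)&(P[:,0]>.3)&(P[:,0]<.7)&(P[:,1]<-.2)&(P[:,1]>-.45); print(n,m.sum(),P[m].mean(0) if m.any() else '')
E
```

```text
pocket scene [0.4441 0.1958 0.02  ] side [0.4473 0.1928 0.02  ] depth [0.4432 0.1966 0.0216] [0.4457 0.1979 0.0254]
knobtop scene [0.4837 0.0818 0.132 ] side [0.4853 0.0805 0.132 ] depth [0.4837 0.0817 0.1319] [0.4844 0.0833 0.1345]
captop scene [ 0.4378 -0.1827  0.03  ] side [ 0.4408 -0.1909  0.03  ] depth [ 0.4384 -0.1837  0.0289] [ 0.4399 -0.187   0.033 ]
capbotL scene [ 0.453  -0.1623  0.004 ] side [ 0.4635 -0.1829  0.004 ] depth [ 0.4536 -0.1632  0.003 ] [ 0.4636 -0.1834  0.0036]
capbotR scene [ 0.4154 -0.1973  0.004 ] side [ 0.4162 -0.1968  0.004 ] depth [ 0.4167 -0.1995  0.0016] [ 0.4151 -0.191   0.0085]
timer scene [ 0.3992 -0.0645  0.018 ] side [ 0.4088 -0.0691  0.018 ] depth [ 0.3976 -0.0621  0.0211] [ 0.4079 -0.0647  0.0217]
orangeR scene [ 0.4923 -0.0157  0.11  ] side [ 0.4969 -0.0222  0.11  ] depth [ 0.4942 -0.018   0.1072] [ 0.4956 -0.0176  0.1137]
screwL s [0.46887731 0.24647692] screwR [0.39495759 0.22069695]
screwL d [0.47179458 0.24278592] screwR [0.39768719 0.21745871]
body [0.50048114 0.11782076] [0.49940676 0.11879517 0.08356104]
body [0.45333387 0.09634472] [0.45251553 0.09719012 0.08329909]
body [0.462286   0.04709664] [0.462865   0.04645381 0.08109672]
S 84 [ 0.59900008 -0.34400702  0.03023162]
D 81 [ 0.54996626 -0.32314366  0.0298182 ]
```

Scene and side agree to a few mm. The knob–pocket spacing is 120 mm, as specified, and the pump's yaw is about 18.8°. I'll move above the cap with the jaws turned along the pump's x and look with the wrist camera.

>>> {"op": "apply_moves", "data": {
  "linear": [
    [0, -16.3, -31.1],
    [0, -16.3, -31.1],
    [0, -16.3, -31.1],
    [0, -16.3, -31.1],
    [0, -16.3, -31.1],
    [0, -16.3, -31.1],
    [0, -16.3, -31.1],
    [0, -16.3, -31.1],
    [0, -16.3, -31.1],
    [0, -16.3, -31.1],
    [0, -16.3, -31.1],
    [0, -16.3, -31.1]
  ],
  "spin": [-10, -20, -30, -40, -50, -60, -70, -80, -82.5, -82.5, -82.5, -82.5],
  "gripper": [0, 0, 0, 0, 0, 0, 0, 0, 0, 0, 0, 0],
  "squeeze": 30
}}

```text
clock: 1.65
ee_pos: [0.4393, -0.1864, 0.2025]
eef_rot: [[-0.0, 0.947, 0.322], [-0.0, 0.322, -0.947], [-1.0, -0.0, 0.0]]
contact_force: [-0.4, -0.3, -0.4]
finger_gap: 0.0851
```

```bash
python3 - <<'E'
from h import *
c=cap('wrist','w1'); s=bot.get_state()
for k in ['clock','qpos','ee_pos','eef_rot','contact_force','finger_gap']: print(k,np.round(s[k],4).tolist())
R=cv2.Rodrigues(np.array(c['rvec']))[0]; print('cam',-R.T@np.array(c['tvec']).ravel())
print(proj(c,[.439,-.186,.03]))
E
```

```text
clock 1.7
qpos [-27.4262, -4.7963, 87.9637, -0.0042, 96.8333, -46.2416]
ee_pos [0.4393, -0.1864, 0.2025]
eef_rot [[-0.0, 0.9466, 0.3225], [-0.0001, 0.3225, -0.9466], [-1.0, -0.0001, 0.0]]
contact_force [0.4067, 0.298, -0.1012]
finger_gap 0.0856
cam [ 0.41122689 -0.10639529  0.37487724]
[[281.1704306  184.16527225]]
```

View pics/w1.png

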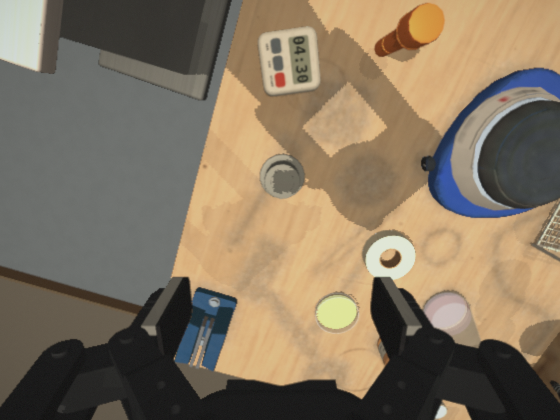

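The wrist view shows the cap at about (282,177). I'll enlarge it to refine that.

```bash
python3 - <<'E'
from h import *
c=load('w1'); im=c['pixels'][:,:,::-1]
cr=cv2.resize(im[140:220,240:330],None,fx=8,fy=8,interpolation=cv2.INTER_CUBIC)
# overlay predicted circles for guess
x0=np.array([.439,-.186])
a=np.linspace(0,2*np.pi,60)
for r,z,col in ((.027,.005,(0,0,255)),(.027,0,(255,0,0)),(.02,.03,(0,255,0))):
    p=proj(c,np.c_[x0[0]+r*np.cos(a),x0[1]+r*np.sin(a),0*a+z])
    cv2.polylines(cr,[np.int32(((p-[240,140])+.5)*8)],True,col,1)
cv2.imwrite('pics/w1c.png',cr)
E
```

```text
(no output)
```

View pics/w1c.png

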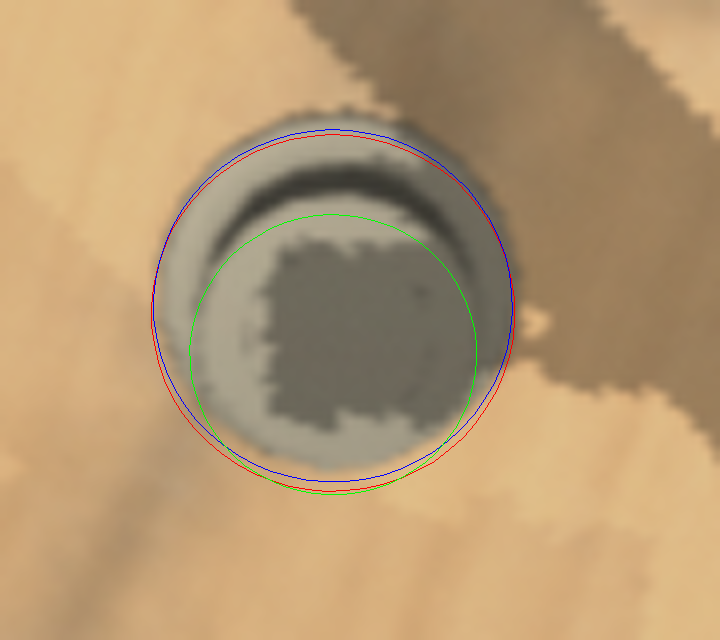

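```bash
python3 - <<'E'
from h import *
c=load('w1')
for z in (.005,.03):
    p=proj(c,[.439,-.186,z])[0]+[1,-3]; print(atz(c,*p,z))
E
```

```text
[ 0.43895142 -0.18218535  0.005     ]
[ 0.43894868 -0.18240805  0.03      ]
```

The overlay puts the cap at (0.439, -0.182). The scene camera gave (0.438, -0.183), so they agree. I'll descend and grip above the flange.

>>> {"op": "apply_moves", "data": {
  "linear": [
    [5, 0.13, -0.4],
    [10, 0.13, -0.4],
    [14, 0.13, -0.4],
    [17, 0.13, -0.4],
    [18.5, 0.13, -0.4],
    [19.4, 0.13, -0.4],
    [19.4, 0.13, -0.4],
    [19.4, 0.13, -0.4],
    [19.4, 0.13, -0.4],
    [19.4, 0.13, -0.4],
    [19.4, 0.13, -0.4],
    [19.4, 0.13, -0.4],
    [19.4, 0.13, -0.4],
    [19.4, 0.13, -0.4]
  ],
  "spin": [0, 0, 0, 0, 0, 0, 0, 0, 0, 0, 0, 0, 0, 0],
  "gripper": [0, 0, 0, 0, 0, 0, 0, 0.3, 0.5, 0.6, 0.7, 0.7, 0.7, 0.7],
  "squeeze": 30
}}

```text
clock: 3.45
ee_pos: [0.4393, -0.1822, 0.0085]
eef_rot: [[0.0, 0.946, 0.323], [-0.0, 0.323, -0.946], [-1.0, -0.0, 0.0]]
contact_force: [-0.3, 0.6, 0.4]
finger_gap: 0.0255
```

```bash
python3 - <<'E'
from h import *
c=cap('wrist','w2'); s=bot.get_state()
for k in ['clock','ee_pos','contact_force','finger_gap']: print(k,np.round(s[k],4).tolist())
E
```

```text
clock 3.5
ee_pos [0.4393, -0.1822, 0.0085]
contact_force [0.2115, -0.5339, 0.3858]
finger_gap 0.0254
```

View pics/w2.png

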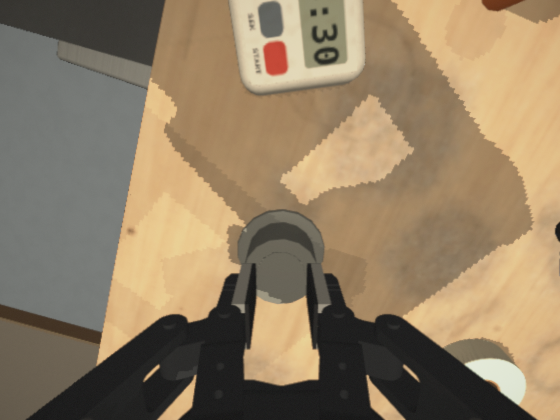

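The gap is 25 mm, less than the 40 mm cylinder, so the cap is not gripped properly. I'll check where it is now.

```bash
python3 - <<'E'
from h import *
c=load('w2'); im=c['pixels'][:,:,::-1]
cr=cv2.resize(im[190:350,190:370],None,fx=4,fy=4,interpolation=cv2.INTER_CUBIC)
x0=np.array([.439,-.1823])
a=np.linspace(0,2*np.pi,60)
for r,z,col in ((.027,.005,(0,0,255)),(.02,.03,(0,255,0))):
    p=proj(c,np.c_[x0[0]+r*np.cos(a),x0[1]+r*np.sin(a),0*a+z])
    cv2.polylines(cr,[np.int32(((p-[190,190])+.5)*4)],True,col,1)
p=proj(c,[.4393,-.1822,.0085])[0]; cv2.circle(cr,tuple(np.int32((p-190+.5)*4)),4,(255,0,255),-1)
cv2.imwrite('pics/w2c.png',cr)
P=cloud(c)
for u,v in ((280,225),(280,255),(280,270),(280,290),(255,275),(305,275),(253,300),(310,300),(280,310)): print(u,v,np.round(P[v,u],4))
E
```

```text
280 225 [ 0.432  -0.1643  0.011 ]
280 255 [ 0.4347 -0.1722  0.0326]
280 270 [ 0.4377 -0.1809  0.0318]
280 290 [ 0.4414 -0.192   0.0326]
255 275 [ 0.4252 -0.1833  0.04  ]
305 275 [ 0.4515 -0.1799  0.031 ]
253 300 [ 0.4269 -0.1884  0.0538]
310 300 [ 0.4493 -0.1744  0.0626]
280 310 [ 0.453  -0.2262  0.0005]
```

View pics/w2c.png

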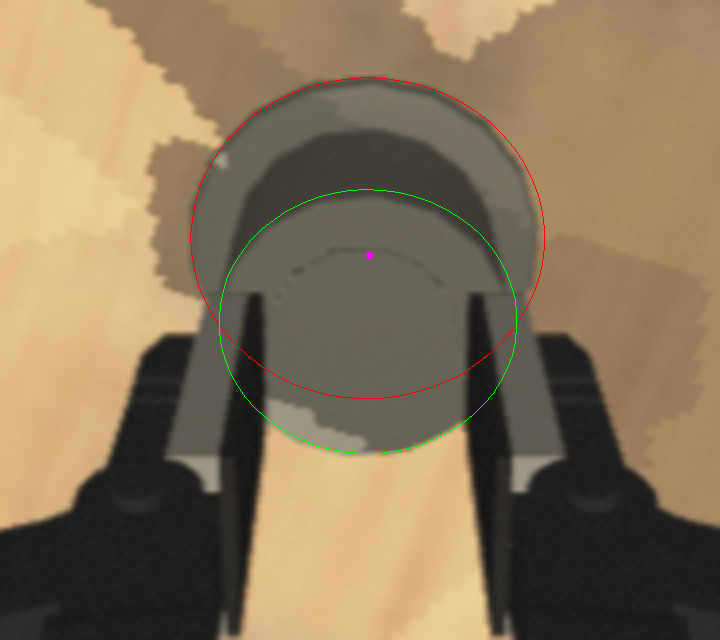

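```bash
python3 - <<'E'
from h import *
for n,x0,y0 in (('scene',300,130),('side',290,130)):
    c=cap(n,n+'2'); p=proj(c,[[.4393,-.1822,.0085],[.439,-.1823,.03],[.439,-.1823,.0]]); print(n,p)
    im=c['pixels'][:,:,::-1]; u,v=map(int,p[0]); x0=u-50;y0=v-70
    cr=cv2.resize(im[y0:y0+100,x0:x0+100],None,fx=6,fy=6,interpolation=cv2.INTER_CUBIC)
    for q in p: cv2.circle(cr,tuple(np.int32((q-[x0,y0]+.5)*6)),3,(255,0,255),-1)
    cv2.imwrite(f'pics/{n}2c.png',cr)
E
```

```text
scene [[351.91699904 215.5816458 ]
 [352.77597689 210.06415429]
 [351.73129882 217.77252539]]
side [[329.17393631 201.49223997]
 [329.51091964 196.38420786]
 [329.17250482 203.48842042]]
```

View pics/scene2c.png

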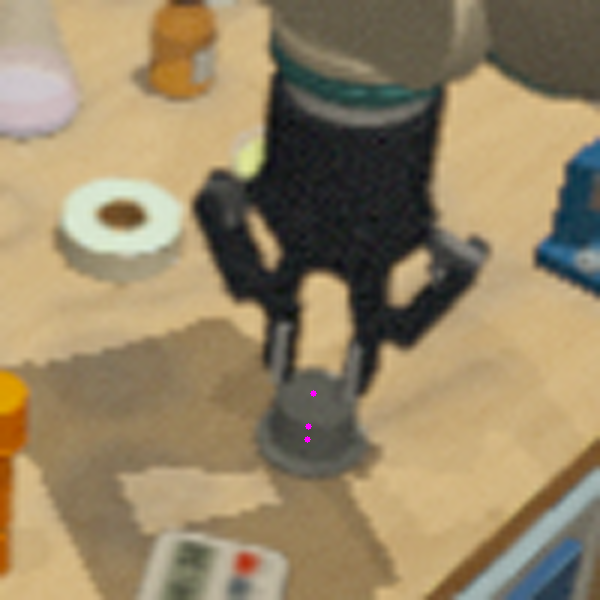

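View pics/side2c.png

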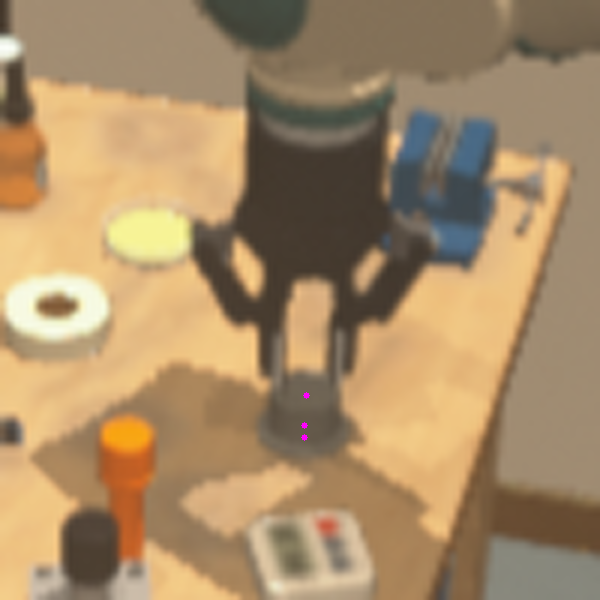

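```bash
python3 - <<'E'
from h import *
c=load('w2'); P=cloud(c)
Rt=np.array(bot.get_state()['eef_rot']); t=np.array(bot.get_state()['ee_pos'])
for u,v in ((243,265),(246,265),(243,275),(240,290),(236,300),(252,265),(253,270),(252,330),(312,265),(318,265),(320,275),(325,300)):
    print(u,v,np.round(c['depth'][v,u],4),np.round(P[v,u],4),'tool',np.round(Rt.T@(P[v,u]-t),4))
E
```

```text
243 265 0.1534 [ 0.4177 -0.1777  0.044 ] tool [-0.0355 -0.019  -0.0113]
246 265 0.1527 [ 0.419  -0.1769  0.0446] tool [-0.0361 -0.0175 -0.0116]
243 275 0.143 [ 0.4186 -0.1766  0.0548] tool [-0.0463 -0.0178 -0.012 ]
240 290 0.1323 [ 0.4188 -0.1771  0.0662] tool [-0.0577 -0.0178 -0.0115]
236 300 0.1262 [ 0.4181 -0.1777  0.0729] tool [-0.0644 -0.0186 -0.0111]
252 265 0.1531 [ 0.4218 -0.1761  0.0442] tool [-0.0358 -0.0146 -0.0114]
253 270 0.1485 [ 0.4226 -0.1759  0.0491] tool [-0.0406 -0.0138 -0.0114]
252 330 0.1366 [ 0.4292 -0.1933  0.0682] tool [-0.0597 -0.0132  0.0072]
312 265 0.1522 [ 0.449  -0.1664  0.0451] tool [-0.0366  0.0142 -0.0118]
318 265 0.1532 [ 0.452  -0.1659  0.0442] tool [-0.0357  0.0172 -0.0114]
320 275 0.1442 [ 0.4518 -0.1659  0.0537] tool [-0.0452  0.0171 -0.0114]
325 300 0.125 [ 0.4513 -0.1656  0.0739] tool [-0.0655  0.0167 -0.0119]
```

The wrist depth shows the fingertips about 34 mm behind the reported TCP, at z≈0.043, so they closed above the cap. The lateral centring is fine. I'll reopen to 64 mm and re-measure the tips before descending further.

>>> {"op": "apply_moves", "data": {
  "linear": [
    [0, 0, 0],
    [0, 0, 0],
    [0, 0, 0],
    [0, 0, 0]
  ],
  "spin": [0, 0, 0, 0],
  "gripper": [0.25, 0.25, 0.25, 0.25]
}}

```text
clock: 4.1
ee_pos: [0.4393, -0.1822, 0.0085]
eef_rot: [[0.0, 0.946, 0.323], [-0.0, 0.323, -0.946], [-1.0, 0.0, 0.0]]
contact_force: [0.6, -0.7, 0.4]
finger_gap: 0.064
```

```bash
python3 - <<'E'
from h import *
c=cap('wrist','w3'); s=bot.get_state()
print(s['clock'],s['finger_gap'],s['ee_pos'])
P=cloud(c);Rt=np.array(s['eef_rot']);t=np.array(s['ee_pos'])
T=(P-t)@Rt
np.save('pics/T3.npy',T)
# tip front-face pts: tool z ~ -.0115
m=(abs(T[...,2]+.0115)<.0012)&(abs(T[...,1])<.06)&(T[...,0]>-.075)&(T[...,0]<-.02)&(abs(T[...,1])>.025)
print(m.sum(), np.percentile(T[m][:,0],[50,90,97,100])); 
q=T[m]; print(q[q[:,0]>-.05][:20].round(4))
E
```

```text
4.15 0.06414213192480193 [ 0.4393556  -0.18222918  0.00852944]
1640 [-0.06048871 -0.04422959 -0.04115304 -0.03850163]
[[-0.0395 -0.0389 -0.0113]
 [-0.0405 -0.0382 -0.0118]
 [-0.0394 -0.038  -0.0112]
 [-0.0394 -0.0375 -0.0113]
 [-0.0398 -0.0369 -0.0115]
 [-0.0398 -0.0364 -0.0115]
 [-0.0393 -0.0361 -0.0112]
 [-0.0399 -0.0355 -0.0115]
 [-0.04   -0.035  -0.0116]
 [-0.0392 -0.0347 -0.0112]
 [-0.0387 -0.0344 -0.0109]
 [-0.0401 -0.0336 -0.0116]
 [-0.0402 -0.0331 -0.0117]
 [-0.0388 -0.0329 -0.0109]
 [-0.0395 -0.0323 -0.0113]
 [-0.0385  0.0312 -0.0107]
 [-0.0398  0.0314 -0.0115]
 [-0.0401  0.0318 -0.0116]
 [-0.0399  0.0323 -0.0115]
 [-0.0401  0.0327 -0.0116]]
```

View pics/w3.png

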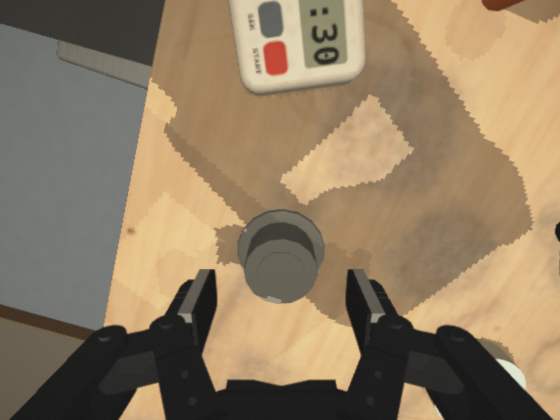

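The tips sit about 35.5 mm behind the TCP at a 40 mm gap, so I'll offset for that. Next I descend 34 mm, watching the force, and close.

>>> {"op": "apply_moves", "data": {
  "linear": [
    [1.5, 0, 0],
    [2.6, 0, 0],
    [3.2, 0, 0],
    [3.4, 0, 0],
    [3.4, 0, 0],
    [3.4, 0, 0],
    [3.4, 0, 0],
    [3.4, 0, 0],
    [3.4, 0, 0],
    [3.4, 0, 0]
  ],
  "spin": [0, 0, 0, 0, 0, 0, 0, 0, 0, 0],
  "gripper": [0.25, 0.25, 0.25, 0.25, 0.25, 0.4, 0.5, 0.6, 0.65, 0.65]
}}

```text
clock: 5.4
ee_pos: [0.4397, -0.1824, -0.025]
eef_rot: [[0.001, 0.946, 0.323], [-0.0, 0.323, -0.946], [-1.0, 0.001, 0.001]]
contact_force: [0.0, -0.1, 4.6]
finger_gap: 0.0382
```

```bash
python3 - <<'E'
from h import *
c=cap('wrist','w4'); s=bot.get_state()
print(s['clock'],s['finger_gap'],s['ee_pos'],s['contact_force'])
E
```

```text
5.45 0.038480263240525045 [ 0.43962774 -0.18237642 -0.02507324] [-0.52568565 -0.18869572  5.66529834]
```

View pics/w4.png

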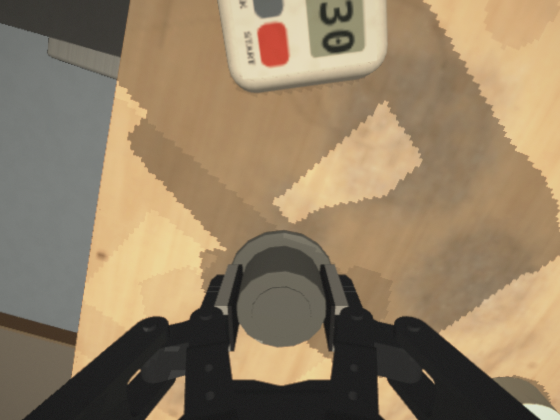

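Gripped at a gap of about 38 mm, with the cap upright between the pads. I'll lift 18 cm to clear the knob and check.

>>> {"op": "apply_moves", "data": {
  "linear": [
    [-1, 0, 0],
    [-3, 0, 0],
    [-6, 0, 0],
    [-10, 0, 0],
    [-14, 0, 0],
    [-17, 0, 0],
    [-18, 0, 0],
    [-18, 0, 0],
    [-18, 0, 0]
  ],
  "spin": [0, 0, 0, 0, 0, 0, 0, 0, 0],
  "gripper": [0.65, 0.65, 0.65, 0.65, 0.65, 0.65, 0.65, 0.65, 0.65]
}}

```text
clock: 6.58
ee_pos: [0.4386, -0.1818, 0.1528]
eef_rot: [[-0.003, 0.946, 0.323], [0.001, 0.323, -0.946], [-1.0, -0.002, -0.002]]
contact_force: [-0.2, -0.0, -0.1]
finger_gap: 0.0384
```

```bash
python3 - <<'E'
from h import *
c=cap('wrist','w5'); s=bot.get_state()
print(s['clock'],s['finger_gap'],s['ee_pos'],s['contact_force'])
Rt=np.array(s['eef_rot']);t=np.array(s['ee_pos'])
T=(cloud(c)-t)@Rt
print(T[330:345:3,280].round(4), T[255,280],T[300,280],T[320,250],T[320,310])
im=c['pixels'][:,:,::-1]
cr=cv2.resize(im[200:370,190:370],None,fx=4,fy=4,interpolation=cv2.INTER_CUBIC)
a=np.linspace(0,2*np.pi,60)
xt=-.0355-.020 # guess top disc
for r,x,col in ((.027,-.0265,(0,0,255)),(.02,-.0515,(0,255,0))):
    L=np.c_[0*a+x,r*np.cos(a),r*np.sin(a)]@Rt.T+t
    p=proj(c,L); cv2.polylines(cr,[np.int32(((p-[190,200])+.5)*4)],True,col,1)
cv2.imwrite('pics/w5c.png',cr)
E
```

```text
6.625 0.03847672209074144 [ 0.43861703 -0.18184728  0.15282415] [-0.44192528  0.31140474 -0.17139277]
[[-0.0571 -0.0011  0.0093]
 [-0.0576 -0.0011  0.0105]
 [-0.0568 -0.0011  0.0127]
 [-0.0558 -0.0011  0.0152]
 [-0.0561 -0.0011  0.0167]] [-0.04160196 -0.00110723 -0.01970886] [-0.05772163 -0.00109114 -0.00665609] [-0.05496186 -0.01441671  0.00561851] [-0.05494247  0.01221017  0.00565078]
```

View pics/w5c.png

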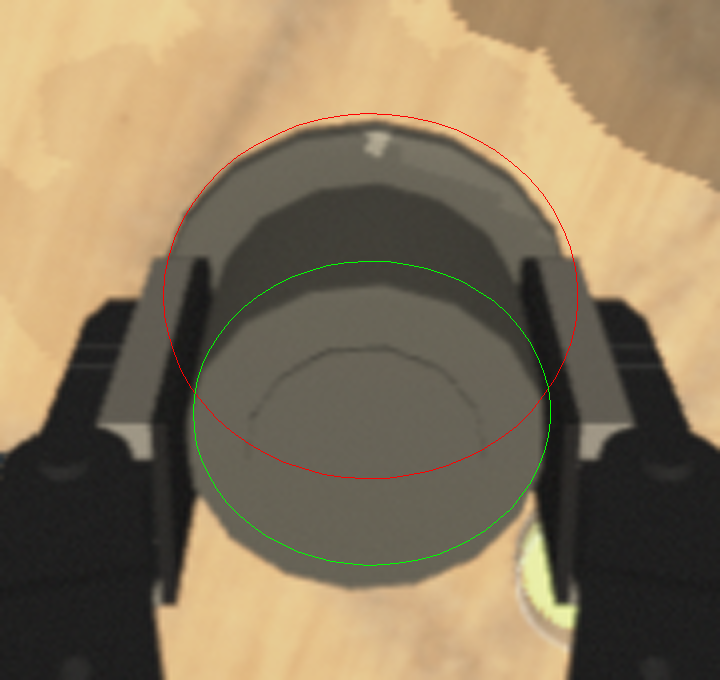

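```bash
python3 - <<'E'
from h import *
c=load('w5'); s=bot.get_state()
Rt=np.array(s['eef_rot']);t=np.array(s['ee_pos'])
im=c['pixels'][:,:,::-1]
a=np.linspace(0,2*np.pi,90)
out=[]
for oy,oz in ((0,0),(-.0005,.002)):
    cr=cv2.resize(im[200:370,210:350],None,fx=4,fy=4,interpolation=cv2.INTER_CUBIC)[:, :400+160]
    for r,x,col in ((.027,-.025,(0,0,255)),(.027,-.030,(255,0,0)),(.02,-.055,(0,255,0))):
        L=np.c_[0*a+x,oy+r*np.cos(a),oz+r*np.sin(a)]@Rt.T+t
        p=proj(c,L); cv2.polylines(cr,[np.int32(((p-[210,200])+.5)*4)],True,col,1)
    out.append(cr)
cv2.imwrite('pics/w5d.png',cv2.resize(np.hstack(out),(800,486)))
E
```

```text
(no output)
```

View pics/w5d.png

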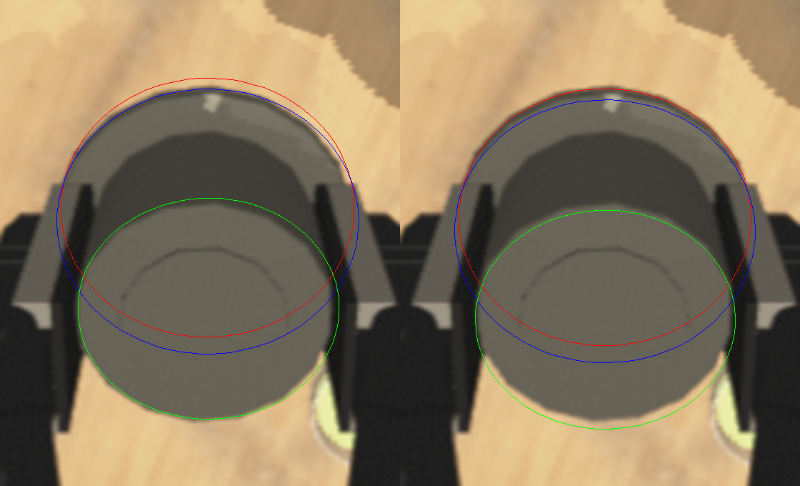

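Held cap is centred on the tool axis to about 1 mm, and its rim is at tool x ≈ -25 mm. Before moving I'll check for tall obstacles around the pocket.

```bash
python3 - <<'E'
from h import *
for f in ('scene0','side0'):
    P=cloud(load(f)).reshape(-1,3); P=P[np.isfinite(P).all(1)]
    m=(P[:,2]>.1)&(P[:,2]<.6)&(np.hypot(P[:,0]-.445,P[:,1]-.195)<.3)&(P[:,0]>.1)
    Q=P[m]; 
    H,xe,ye=np.histogram2d(Q[:,0],Q[:,1],bins=[np.arange(.15,.8,.05),np.arange(-.1,.5,.05)])
    print(f); 
    for i in range(len(xe)-1): print(round(xe[i],2),H[i].astype(int))
    print(np.round(ye,2))
s=bot.get_state(); Rt=np.array(s['eef_rot']);t=np.array(s['ee_pos'])
d=np.array([.4450,.1955,t[2]])-t; print(d,Rt.T@d*100, Rt.round(4))
E
```

```text
scene0
0.15 [   0    0    0 1580 1341    0    0    0    0    0    0]
0.2 [ 0  0  2 57  0  0  0  0  0  0  0]
0.25 [0 0 0 0 0 0 0 0 0 0 0]
0.3 [0 0 0 0 0 0 0 0 0 0 0]
0.35 [0 0 0 0 0 0 0 0 0 0 0]
0.4 [0 0 0 0 0 0 0 0 0 0 0]
0.45 [  0  77   0 155   0   0   0   0   0   0   0]
0.5 [ 0 10  0  0  0  0  0  0  0  0  0]
0.55 [  0   0   0   6  77   0 103   0   0   0   0]
0.6 [0 0 0 0 1 0 0 0 0 0 0]
0.65 [  0   0  18  65  68  94 118 134 176  13   0]
0.7 [   0    0   21  229  695  897 1481 1349  256    4    0]
[-0.1  -0.05  0.    0.05  0.1   0.15  0.2   0.25  0.3   0.35  0.4   0.45]
side0
0.15 [   0    0    2 1428  851    0    0    0    0    0    0]
0.2 [  0   0  59 267   0   0   0   0   0   0   0]
0.25 [0 0 0 0 0 0 0 0 0 0 0]
0.3 [0 0 0 0 0 0 0 0 0 0 0]
0.35 [0 0 0 0 0 0 0 0 0 0 0]
0.4 [0 0 0 0 0 0 0 0 0 0 0]
0.45 [  0  50   0 122   0   0   0   0   0   0   0]
0.5 [ 0 17  0  0  0  0  0  0  0  0  0]
0.55 [ 0  0  0  4 18  0 17  0  0  0  0]
0.6 [0 0 0 0 0 0 0 0 0 0 0]
0.65 [ 0  0  0  3  4 15 35 40 45  4  0]
0.7 [  0   0  10 114 369 383 789 577 105   2   0]
[-0.1  -0.05  0.    0.05  0.1   0.15  0.2   0.25  0.3   0.35  0.4   0.45]
[0.00638297 0.37734728 0.        ] [  0.0468079   12.79099115 -35.50641444] [[-0.0026  0.9464  0.323 ]
 [ 0.0013  0.323  -0.9464]
 [-1.     -0.0021 -0.0021]]
```

The path is clear: the tallest item near it is the knob at 0.132, and the cap rim is at 0.178. I'll move above the pocket.

>>> {"op": "apply_moves", "data": {
  "linear": [
    [0, 1.5, -4.2],
    [0, 3.2, -8.9],
    [0, 4.8, -13.3],
    [0, 6.4, -17.8],
    [0, 8, -22.2],
    [0, 9.6, -26.6],
    [0, 11.2, -31.1],
    [0, 12.3, -34.1],
    [0, 12.8, -35.5],
    [0, 12.8, -35.5],
    [0, 12.8, -35.5],
    [0, 12.8, -35.5]
  ],
  "spin": [0, 0, 0, 0, 0, 0, 0, 0, 0, 0, 0, 0],
  "gripper": [0.65, 0.65, 0.65, 0.65, 0.65, 0.65, 0.65, 0.65, 0.65, 0.65, 0.65, 0.65]
}}

```text
clock: 8.12
ee_pos: [0.446, 0.1942, 0.1545]
eef_rot: [[0.0, 0.947, 0.322], [-0.0, 0.322, -0.947], [-1.0, 0.0, 0.0]]
contact_force: [0.6, -0.9, -0.8]
finger_gap: 0.0384
```

```bash
cat > ov.py <<'E'
from h import *
def ov(f,pk,yaw,box,fx):
    c=load(f); im=c['pixels'][:,:,::-1]; x0,y0,x1,y1=box
    cr=cv2.resize(im[y0:y1,x0:x1],None,fx=fx,fy=fx,interpolation=cv2.INTER_CUBIC)
    a=np.linspace(0,2*np.pi,90)
    for r,z,col in ((.029,.026,(0,0,255)),(.029,.020,(0,255,0))):
        p=proj(c,np.c_[pk[0]+r*np.cos(a),pk[1]+r*np.sin(a),0*a+z])
        cv2.polylines(cr,[np.int32(((p-[x0,y0])+.5)*fx)],True,col,1)
    y=np.radians(yaw); ex=np.array([np.cos(y),np.sin(y)]); ey=np.array([-ex[1],ex[0]])
    o=np.array(pk)-.06*ey
    q=np.array([[-.048,.105],[.048,.105],[.048,.0],[-.048,.0]])
    p=proj(c,np.c_[o+q[:,:1]*ex+q[:,1:]*ey,np.full(4,.026)])
    cv2.polylines(cr,[np.int32(((p-[x0,y0])+.5)*fx)],True,(255,0,255),1)
    cv2.imwrite(f'pics/{f}_ov.png',cr)
E
python3 - <<'E'
from ov import *
c=cap('wrist','w6'); s=bot.get_state()
print(s['clock'],s['finger_gap'],s['ee_pos'],s['contact_force'])
print(proj(c,[.445,.1955,.02]))
ov('w6',[.445,.1955],18.8,(180,80,400,240),3.6)
E
```

```text
8.175 0.03856471938373678 [0.44596115 0.1942555  0.15454631] [ 0.18952491 -0.21994421 -0.39904855]
[[280.91398236 192.1194723 ]]
```

View pics/w6.png

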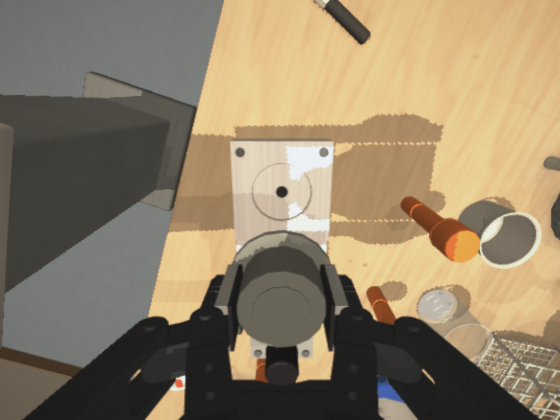

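View pics/w6_ov.png

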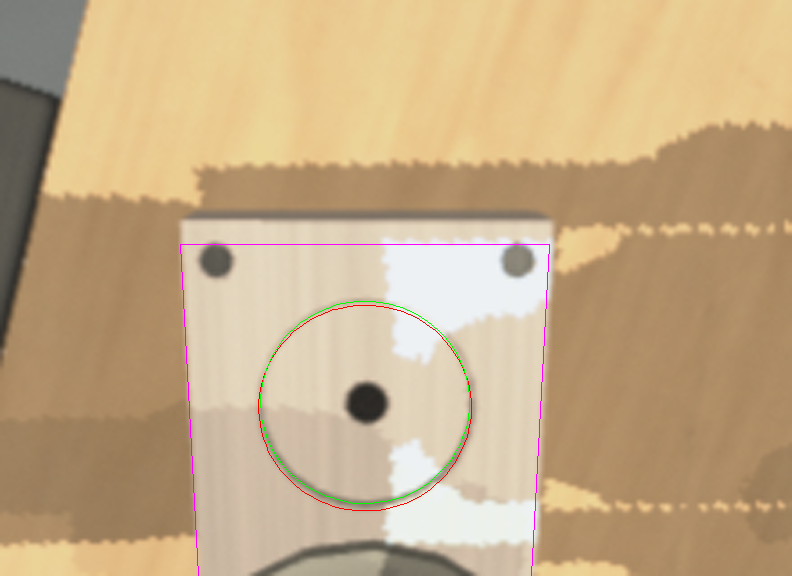

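The pocket in the wrist view is centred at about (281.5,191), roughly 1 mm further along +y of the pump than my guess. I'll correct for that and go down to just above the pocket.

>>> {"op": "apply_moves", "data": {
  "linear": [
    [3, 0.06, -0.3],
    [7, 0.06, -0.3],
    [10.5, 0.06, -0.3],
    [12.5, 0.06, -0.3],
    [13.4, 0.06, -0.3],
    [13.4, 0.06, -0.3],
    [13.4, 0.06, -0.3]
  ],
  "spin": [0, 0, 0, 0, 0, 0, 0],
  "gripper": [0.65, 0.65, 0.65, 0.65, 0.65, 0.65, 0.65]
}}

```text
clock: 9.05
ee_pos: [0.4462, 0.1983, 0.0217]
eef_rot: [[0.002, 0.946, 0.323], [0.001, 0.323, -0.946], [-1.0, 0.002, 0.0]]
contact_force: [-0.5, 0.1, 0.2]
finger_gap: 0.0385
```

```bash
cat >> ov.py <<'E'
def ov2(f,pk,oyz,st,box,fx):
    c=load(f); im=c['pixels'][:,:,::-1]; x0,y0,x1,y1=box
    Rt=np.array(st['eef_rot']);t=np.array(st['ee_pos'])
    cr=cv2.resize(im[y0:y1,x0:x1],None,fx=fx,fy=fx,interpolation=cv2.INTER_CUBIC)
    a=np.linspace(0,2*np.pi,90)
    for r,z,col in ((.029,.026,(255,255,0)),(.029,.020,(255,0,255))):
        p=proj(c,np.c_[pk[0]+r*np.cos(a),pk[1]+r*np.sin(a),0*a+z]); cv2.polylines(cr,[np.int32(((p-[x0,y0])+.5)*fx)],True,col,1)
    for r,x,col in ((.027,-.025,(0,0,255)),(.027,-.030,(255,0,0)),(.02,-.055,(0,255,0))):
        p=proj(c,np.c_[0*a+x,oyz[0]+r*np.cos(a),oyz[1]+r*np.sin(a)]@Rt.T+t); cv2.polylines(cr,[np.int32(((p-[x0,y0])+.5)*fx)],True,col,1)
    cv2.imwrite(f'pics/{f}_ov.png',cr)
E
python3 - <<'E'
from ov import *
c=cap('wrist','w7'); s=bot.get_state()
for n in ('scene','side'): cap(n,n+'7')
print(s['clock'],s['finger_gap'],s['ee_pos'],s['contact_force'])
ov2('w7',[.4453,.196],[-.0005,.0007],s,(190,200,380,350),4)
E
```

```text
9.1 0.03854000777655482 [0.44613458 0.19834112 0.02162811] [ 0.04990159  0.37709612 -0.01390425]
```

View pics/w7_ov.png

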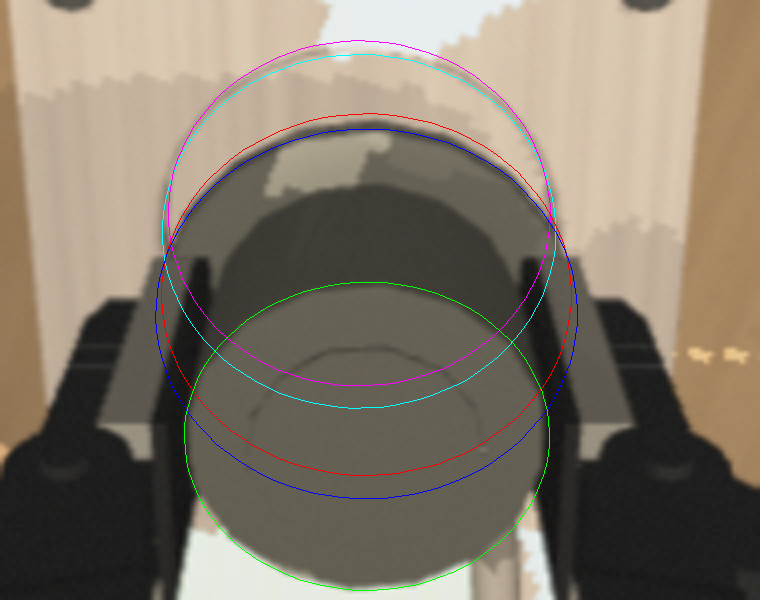

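```bash
python3 - <<'E'
from ov import *
c=load('w7'); im=c['pixels'][:,:,::-1]
cr=cv2.resize(im[205:265,222:338],None,fx=6.8,fy=6.8,interpolation=cv2.INTER_CUBIC)
l=cv2.cvtColor(cr,cv2.COLOR_BGR2LAB); l[...,0]=cv2.createCLAHE(6,(4,4)).apply(l[...,0]); o=cv2.cvtColor(l,cv2.COLOR_LAB2BGR)
cv2.imwrite('pics/w7e.png',o)
s=bot.get_state()
p=proj(c,[[.4453-.322*0.029,.196+.947*.029,z] for z in (.026,.02)]); print((p-[222,205]+.5)*6.8)
E
```

```text
[[393.03688005  58.53960596]
 [393.16111475  35.61063544]]
```

View pics/w7e.png

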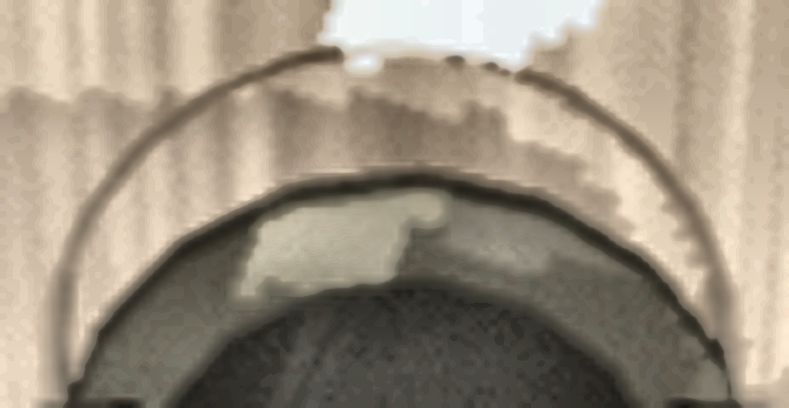

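The pocket (0.4453, 0.197) and held cap (0.4459, 0.197), both measured in the same wrist image, are within 1 mm of each other. I'll lower the cap with a small correction, watching the force.

>>> {"op": "apply_moves", "data": {
  "linear": [
    [0.8, -0.05, 0],
    [1.4, -0.05, 0],
    [1.8, -0.05, 0],
    [2.1, -0.05, 0],
    [2.3, -0.05, 0],
    [2.5, -0.05, 0],
    [2.6, -0.05, 0],
    [2.6, -0.05, 0]
  ],
  "spin": [0, 0, 0, 0, 0, 0, 0, 0],
  "gripper": [0.65, 0.65, 0.65, 0.65, 0.65, 0.65, 0.65, 0.65]
}}

```text
clock: 10.2
ee_pos: [0.445, 0.198, -0.0051]
eef_rot: [[0.0, 0.946, 0.323], [-0.0, 0.323, -0.946], [-1.0, 0.0, 0.0]]
contact_force: [-3.5, -0.7, 4.4]
finger_gap: 0.0387
```

```bash
python3 - <<'E'
from ov import *
c=cap('wrist','w8'); s=bot.get_state()
for n in ('scene','side'): cap(n,n+'8')
print(s['clock'],s['finger_gap'],s['ee_pos'],s['contact_force'],s['torque'])
ov2('w8',[.4453,.197],[-.0005,.001],s,(190,200,380,350),4)
E
```

```text
10.25 0.03879741506983051 [ 0.44498851  0.1980051  -0.00504153] [-2.38702361 -2.07661398  4.31826317] [-0.21711182  0.48584056  0.03093975]
```

View pics/w8_ov.png

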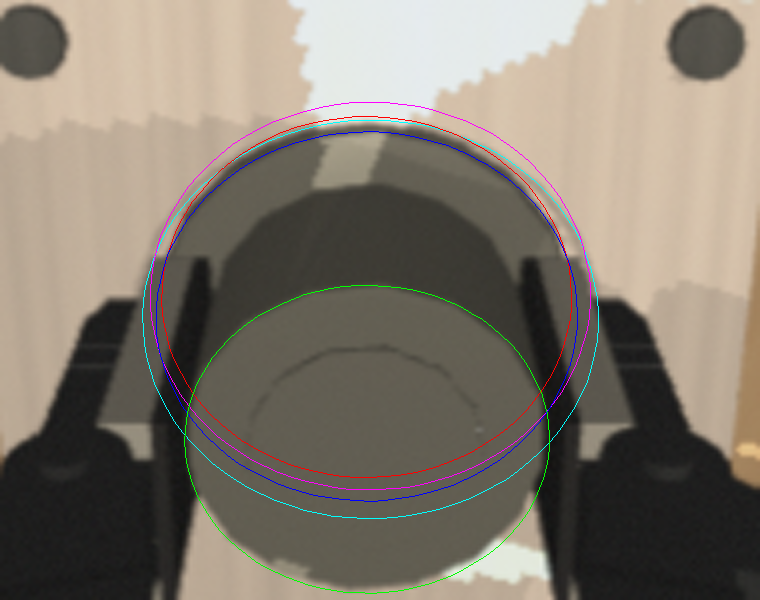

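At z = -0.005 the force is only about 4 N, so the cap appears to be down on the pocket floor. I'll release and rise slightly.

>>> {"op": "apply_moves", "data": {
  "linear": [
    [0, 0, 0],
    [0, 0, 0],
    [0, 0, 0],
    [0, 0, 0],
    [-2, 0, 0],
    [-6, 0, 0],
    [-10, 0, 0],
    [-14, 0, 0],
    [-16, 0, 0],
    [-16, 0, 0]
  ],
  "spin": [0, 0, 0, 0, 0, 0, 0, 0, 0, 0],
  "gripper": [0.5, 0.4, 0.3, 0.25, 0.25, 0.25, 0.25, 0.25, 0.25, 0.25]
}}

```text
clock: 11.6
ee_pos: [0.4457, 0.1983, 0.156]
eef_rot: [[0.003, 0.946, 0.323], [0.001, 0.323, -0.946], [-1.0, 0.003, 0.0]]
contact_force: [1.4, 1.1, -0.3]
finger_gap: 0.0641
```

```bash
python3 - <<'E'
from ov import *
c=cap('wrist','w9'); s=bot.get_state()
S=cap('scene','scene9'); D=cap('side','side9')
print(s['clock'],s['finger_gap'],s['ee_pos'],s['contact_force'])
a=np.linspace(0,2*np.pi,90)
im=c['pixels'][:,:,::-1];x0,y0,x1,y1=220,130,350,240
cr=cv2.resize(im[y0:y1,x0:x1],None,fx=5,fy=5,interpolation=cv2.INTER_CUBIC)
cv2.imwrite('pics/w9raw.png',cr)
pk=[.4453,.197]
for r,z,col in ((.029,.026,(255,255,0)),(.027,.025,(0,0,255)),(.02,.05,(0,255,0))):
    p=proj(c,np.c_[pk[0]+r*np.cos(a),pk[1]+r*np.sin(a),0*a+z]); cv2.polylines(cr,[np.int32(((p-[x0,y0])+.5)*5)],True,col,1)
cv2.imwrite('pics/w9c.png',cr)
P=cloud(c); uv=proj(c,[pk+[.05]])[0]; u,v=map(int,uv); print(uv,P[v-8:v+9:4,u-8:u+9:4,2].round(4))
for n,C in(('s',S),('d',D)):
    im=C['pixels'][:,:,::-1]; u,v=map(int,proj(C,[.46,.14,.05])[0]); cv2.imwrite(f'pics/{n}9c.png',cv2.resize(im[v-50:v+50,u-50:u+50],None,fx=6,fy=6,interpolation=cv2.INTER_CUBIC))
E
```

```text
11.65 0.06403713331264137 [0.445004   0.19802125 0.15431116] [-0.5420949  -0.10634693 -0.69508275]
[280.17100737 203.11872393] [[0.0523 0.0511 0.0517 0.0512 0.0514]
 [0.0522 0.0526 0.0515 0.053  0.052 ]
 [0.0516 0.0531 0.0516 0.0521 0.0524]
 [0.0526 0.0515 0.0526 0.0531 0.052 ]
 [0.0515 0.0525 0.0512 0.0515 0.0534]]
```

View pics/w9c.png

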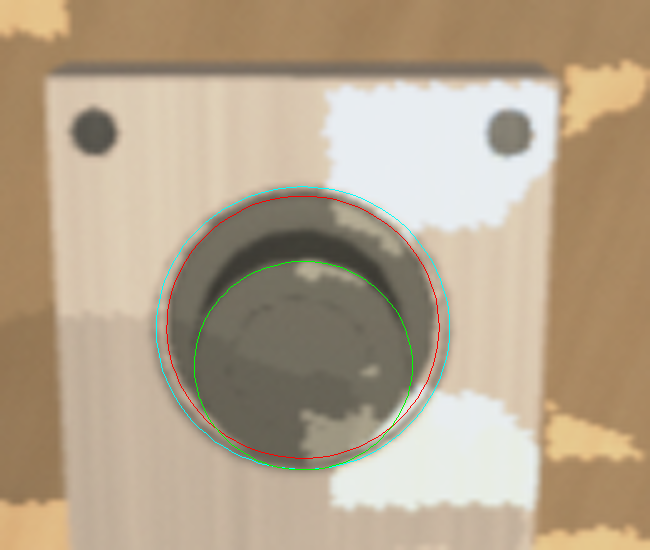

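View pics/w9raw.png

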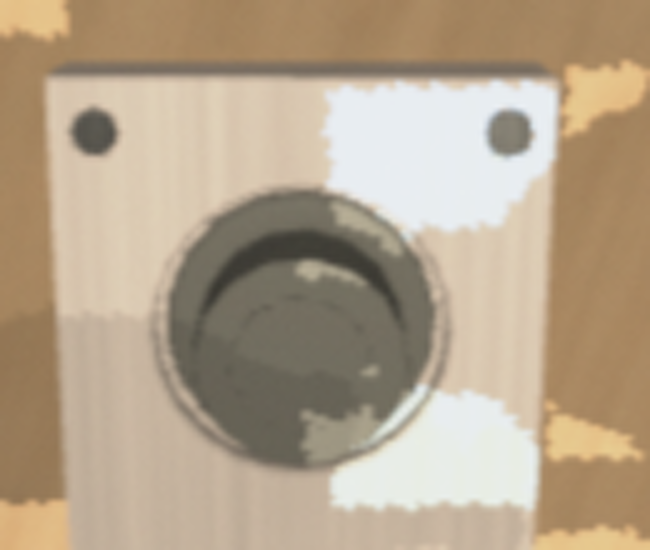

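View pics/s9c.png

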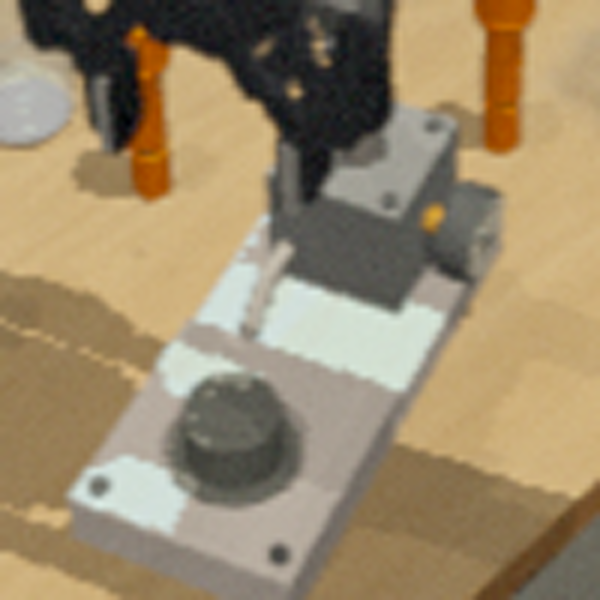

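View pics/d9c.png

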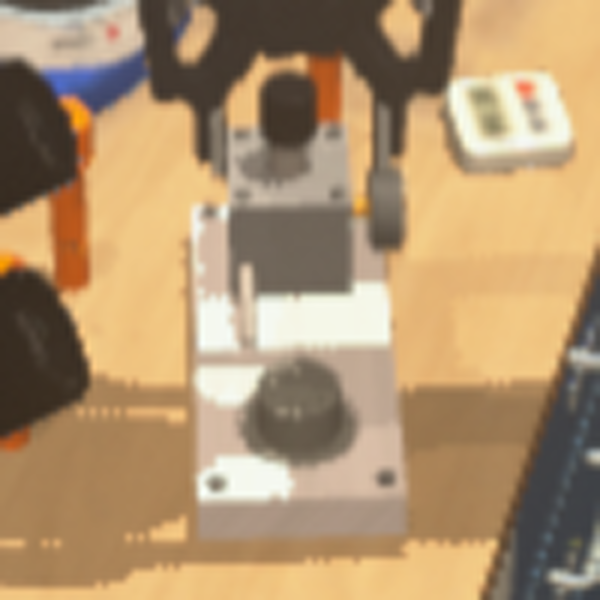

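The cap is seated: its overlay matches the pocket within about 1 mm. Its top reads a uniform z≈0.052, with the same +2 mm bias as before. Now I'll move above the knob, keeping the jaws along pump x.

>>> {"op": "apply_moves", "data": {
  "linear": [
    [0, 0, 2.5],
    [0, 0, 6],
    [0, 0, 9.5],
    [0, 0, 11.5],
    [0, 0, 12.2],
    [0, 0, 12.2],
    [0, 0, 12.2]
  ],
  "spin": [0, 0, 0, 0, 0, 0, 0],
  "gripper": [0.25, 0.25, 0.25, 0.25, 0.25, 0.25, 0.25]
}}

```text
clock: 12.62
ee_pos: [0.484, 0.0832, 0.1542]
eef_rot: [[-0.001, 0.946, 0.324], [0.0, 0.324, -0.946], [-1.0, -0.001, -0.0]]
contact_force: [0.3, -0.4, 0.4]
finger_gap: 0.0639
```

```bash
python3 - <<'E'
from ov import *
c=cap('wrist','w10'); s=bot.get_state()
print(s['clock'],s['finger_gap'],s['ee_pos'],s['eef_rot'],s['contact_force'])
a=np.linspace(0,2*np.pi,90)
im=c['pixels'][:,:,::-1];x0,y0,x1,y1=200,150,360,270
cr=cv2.resize(im[y0:y1,x0:x1],None,fx=5,fy=5,interpolation=cv2.INTER_CUBIC)
pk=[.484,.0828]
for r,z,col in ((.014,.132,(0,255,0)),(.014,.102,(0,0,255))):
    p=proj(c,np.c_[pk[0]+r*np.cos(a),pk[1]+r*np.sin(a),0*a+z]); cv2.polylines(cr,[np.int32(((p-[x0,y0])+.5)*5)],True,col,1)
ex=np.array([.9466,.3225]);ey=np.array([-.3225,.9466])
q=np.array([[-1,-1],[1,-1],[1,1],[-1,1]])*.03
p=proj(c,np.c_[np.array(pk)+q[:,:1]*ex+q[:,1:]*ey,np.full(4,.082)]); cv2.polylines(cr,[np.int32(((p-[x0,y0])+.5)*5)],True,(255,0,255),1)
cv2.imwrite('pics/w10c.png',cr)
E
```

```text
12.675 0.06394326318976887 [0.48408647 0.0832334  0.15433685] [[-2.10351957e-04  9.46066368e-01  3.23972812e-01]
 [ 4.37575744e-05  3.23972828e-01 -9.46066385e-01]
 [-9.99999977e-01 -1.84830651e-04 -1.09545888e-04]] [0.23744856 0.10229016 0.92744014]
```

View pics/w10.png

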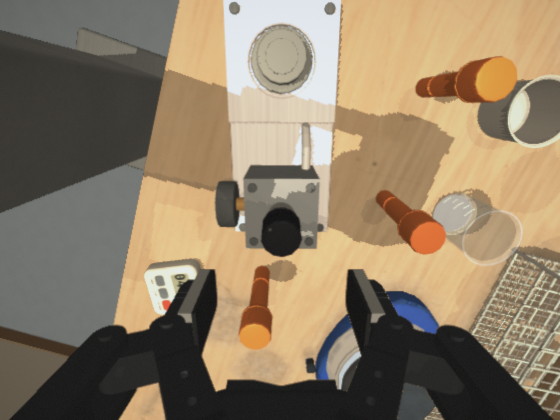

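View pics/w10c.png

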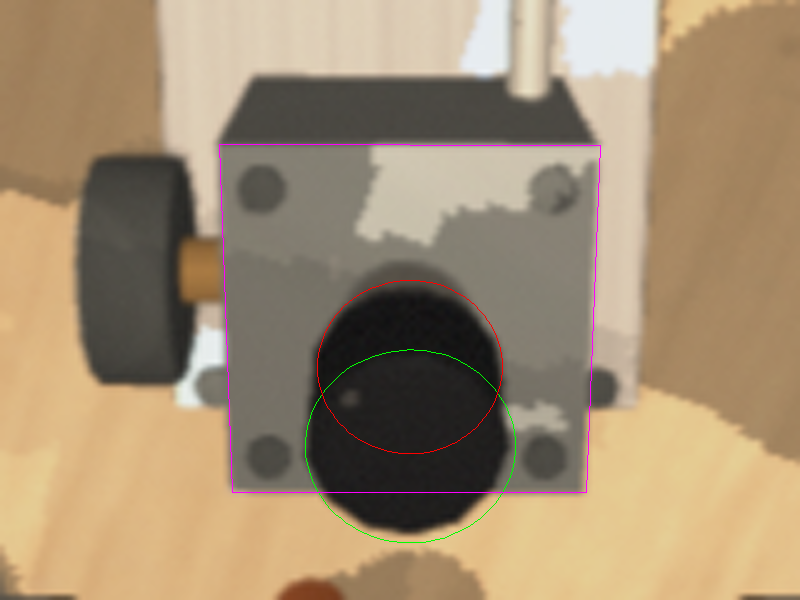

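The body overlay at (0.484, 0.083) matches to under 1 mm and the knob sits centred between the jaws. I'll descend so the tips are near z≈0.106 and close on the knob.

>>> {"op": "apply_moves", "data": {
  "linear": [
    [2, 0, 0.03],
    [4.5, 0, 0.03],
    [6.5, 0, 0.03],
    [7.7, 0, 0.03],
    [8.3, 0, 0.03],
    [8.3, 0, 0.03],
    [8.3, 0, 0.03],
    [8.3, 0, 0.03],
    [8.3, 0, 0.03],
    [8.3, 0, 0.03],
    [8.3, 0, 0.03]
  ],
  "spin": [0, 0, 0, 0, 0, 0, 0, 0, 0, 0, 0],
  "gripper": [0.25, 0.25, 0.25, 0.25, 0.25, 0.25, 0.4, 0.5, 0.6, 0.7, 0.8],
  "squeeze": 40
}}

```text
clock: 14.05
ee_pos: [0.4846, 0.0822, 0.0718]
eef_rot: [[0.001, 0.946, 0.323], [-0.0, 0.323, -0.946], [-1.0, 0.001, 0.0]]
contact_force: [-0.6, 0.9, 2.4]
finger_gap: 0.0267
```

```bash
python3 - <<'E'
from ov import *
c=cap('wrist','w11'); s=bot.get_state()
print(s['clock'],s['finger_gap'],s['ee_pos'],s['contact_force'],s['torque'])
E
```

```text
14.1 0.026616662682380568 [0.48461631 0.08224029 0.07186319] [-0.84509204  0.05956724  3.26242952] [-0.00903881  0.09405682 -0.0040243 ]
```

View pics/w11.png

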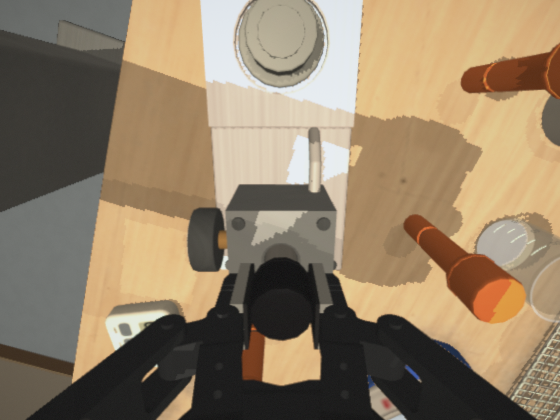

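The knob is gripped (gap 26.6 mm, the same ~1.4 mm under-reading seen on the cap) with lateral force under 1 N. I'll draw it 15 mm and check.

>>> {"op": "apply_moves", "data": {
  "linear": [
    [-0.2, 0, 0],
    [-0.5, 0, 0],
    [-0.8, 0, 0],
    [-1.1, 0, 0],
    [-1.3, 0, 0],
    [-1.5, 0, 0],
    [-1.5, 0, 0]
  ],
  "spin": [0, 0, 0, 0, 0, 0, 0],
  "gripper": [0.8, 0.8, 0.8, 0.8, 0.8, 0.8, 0.8]
}}

```text
clock: 14.98
ee_pos: [0.4845, 0.0822, 0.0867]
eef_rot: [[0.0, 0.946, 0.323], [-0.0, 0.323, -0.946], [-1.0, 0.0, 0.0]]
contact_force: [0.2, -0.3, -1.0]
finger_gap: 0.0272
```

```bash
python3 - <<'E'
from ov import *
c=cap('wrist','w12'); s=bot.get_state()
print(s['clock'],s['finger_gap'],s['ee_pos'],s['eef_rot'],s['contact_force'],s['torque'])
im=c['pixels'][:,:,::-1]
cv2.imwrite('pics/w12c.png',cv2.resize(im[190:350,190:370],None,fx=4,fy=4,interpolation=cv2.INTER_CUBIC))
E
```

```text
15.025 0.02658841208288647 [0.4844343  0.08222449 0.08650279] [[ 9.00703242e-05  9.46412118e-01  3.22961445e-01]
 [-7.74169468e-05  3.22961452e-01 -9.46412117e-01]
 [-9.99999993e-01  6.02409572e-05  1.02357579e-04]] [-0.55731719 -0.44433675 -0.8677515 ] [ 0.01408337 -0.01844761  0.00283705]
```

View pics/w12c.png

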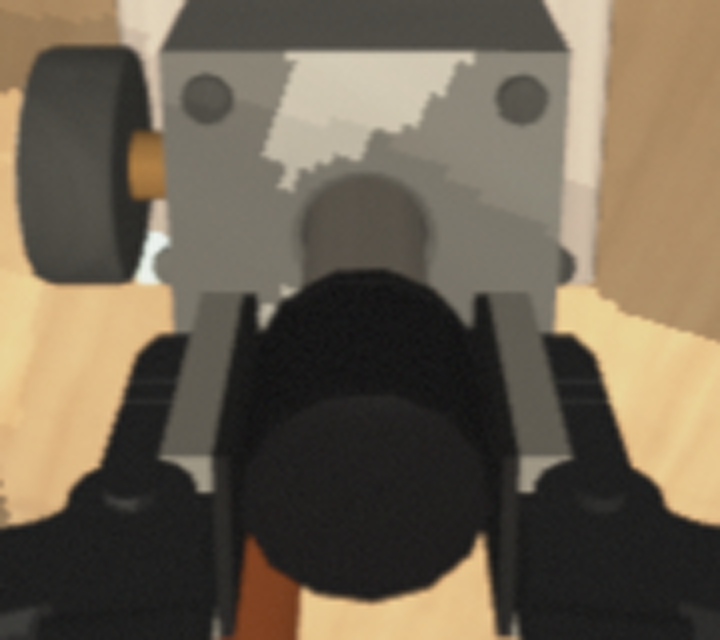

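The rod is following with a low force of about -1 N, close to its own weight. I'll draw the remaining 15 mm.

>>> {"op": "apply_moves", "data": {
  "linear": [
    [-0.2, 0, 0],
    [-0.5, 0, 0],
    [-0.8, 0, 0],
    [-1.1, 0, 0],
    [-1.3, 0, 0],
    [-1.5, 0, 0],
    [-1.5, 0, 0],
    [-1.5, 0, 0],
    [-1.5, 0, 0]
  ],
  "spin": [0, 0, 0, 0, 0, 0, 0, 0, 0],
  "gripper": [0.8, 0.8, 0.8, 0.8, 0.8, 0.8, 0.8, 0.8, 0.8]
}}

```text
clock: 16.15
ee_pos: [0.4843, 0.0822, 0.1014]
eef_rot: [[-0.0, 0.946, 0.323], [-0.0, 0.323, -0.946], [-1.0, -0.0, 0.0]]
contact_force: [0.3, 0.2, -1.4]
finger_gap: 0.0273
```

```bash
python3 - <<'E'
from ov import *
c=cap('wrist','w13'); S=cap('scene','scene13'); D=cap('side','side13'); s=bot.get_state()
print(s['clock'],s['finger_gap'],s['ee_pos'],s['eef_rot'],s['contact_force'],s['torque'])
im=c['pixels'][:,:,::-1]
cr=cv2.resize(im[170:340,190:370],None,fx=4,fy=4,interpolation=cv2.INTER_CUBIC)
cv2.imwrite('pics/w13c.png',cr)
P=cloud(c); uv=proj(c,[[.484,.0828,.162]])[0]; u,v=map(int,uv); print('knob top z',P[v-8:v+9:4,u-8:u+9:4,2].round(4))
u,v=map(int,proj(c,[.4453,.197,.05])[0]); print('cap',u,v, P[max(v,0),u] if 0<=v<420 else '')
o=[]
for C in (S,D):
    i=C['pixels'][:,:,::-1]; u,v=map(int,proj(C,[.47,.12,.08])[0]); o.append(cv2.resize(i[v-50:v+50,u-35:u+35],None,fx=5.7,fy=5.7,interpolation=cv2.INTER_CUBIC))
cv2.imwrite('pics/sd13.png',np.hstack(o)[:,:800])
E
```

```text
16.3 0.026770139167912682 [0.48436875 0.0822515  0.10141353] [[-1.31337911e-04  9.46390017e-01  3.23026189e-01]
 [-9.67849880e-05  3.23026178e-01 -9.46390025e-01]
 [-9.99999987e-01 -1.55560975e-04  4.91707629e-05]] [ 0.08949469 -0.69796936 -0.95399806] [ 0.04843728 -0.0321003  -0.00737221]
knob top z [[0.1626 0.163  0.1614 0.1617 0.1618]
 [0.1624 0.1622 0.162  0.1628 0.162 ]
 [0.1626 0.1624 0.1616 0.1621 0.1619]
 [0.1631 0.1618 0.1622 0.1624 0.1622]
 [0.1626 0.1622 0.1624 0.1629 0.1628]]
cap 282 43 [0.44518382 0.19724514 0.05090902]
```

View pics/w13c.png

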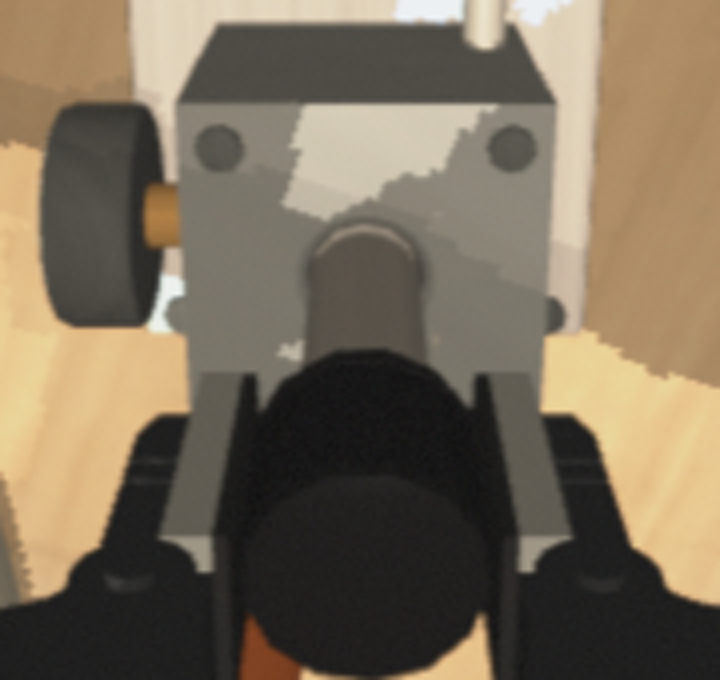

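View pics/sd13.png

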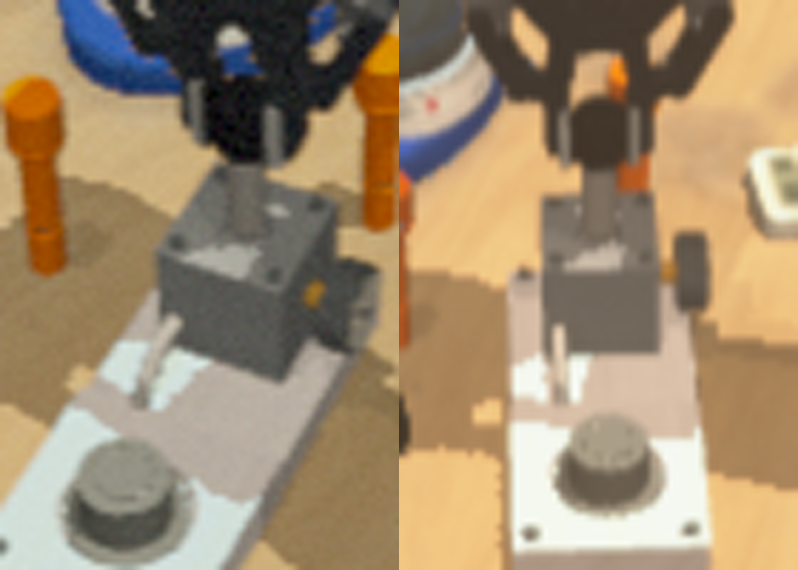

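The knob top reads z≈0.162, so it is drawn about 30 mm. The groove is just showing at the bore mouth around (280,227), the cap is still in its pocket, and the contact forces are under 1.5 N. Handing in.

```bash
python3 - <<'E'
from station import bot
s=bot.get_state(); print(max(abs(v) for v in s['joint_velocities'])); print(bot.close_job())
E
```

```text
0.12283979711361966
the job is handed in; nothing more can be done
None
```

I seated the cap rim down in the pocket and let go of it. I then drew the rod straight up about 30 mm by its black knob and handed the job in at about 16.3 s, still holding the knob.

**Last checks:**
- **Rod:** the knob top is at z ≈ 0.162 m, up from 0.132 m. The groove is just showing at the bore mouth and the rod looks upright. The tool force was under 1.5 N in each axis, though I have no direct reading of the force between rod and pump. The gripper opening read 26.8 mm on the 28 mm knob.
- **Cap:** still in the pocket after the pull. Its centre is about 1 mm or less from the pocket's centre. Its top read z ≈ 0.051–0.052 m against the expected 0.050 m; with the cap on the bench this camera also read 2 mm high.
- **Bystanders:** I touched none of them. This is judged from the pictures; I did not re-measure their positions.

**What disagreed:**
- **Fingertips:** the cameras showed them about 35 mm short of the reported tool tip. My first attempt on the cap therefore closed on air above it. I measured the offset, descended further and gripped it properly on the second try.
- **Finger opening:** the reported value reads about 1.4 mm less than the true width of what is gripped.

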